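Shut the specimen carrier and hold it ready to go

TASK

The specimen carrier is packed: press its blue lid down until it snaps shut behind the orange catch while the carrier stands on the worktop, then take the carrier by its black handle and lift it about 15 cm straight up, keeping it level all the way. Finish still holding it there in the air, steady and level, with the lid shut; leave everything else on the worktop where it is.

Things in the scene. Friction and masses are not known exactly. Their poses are not given: they have to be found in the camera images.
- carrier: White specimen carrier with blue covers, 160 (its x) x 140 (y) x 78 mm (z), plus a black handle bridge over its middle; about 0.5 kg. Origin: centre of its underside. Its -x side is the front, facing the robot apart from up to 0.7 rad of yaw; z up. The rear half is closed for good; the front half holds three tubes in foam and has the hinged blue lid. It is loose on the worktop.
- carrier_grip (a point): Centre of the black handle bar, 123 mm above the carrier's underside and straight above its middle, near the centre of mass. The bar runs along the carrier's y, 74 mm free between its posts (a 10 mm post at either end), 14 mm thick along the carrier's x, 22 mm high, flat sides; 34 mm of open space between bar and covers. Axes as the carrier's.
- carrier_lid_hinge (a point): Middle of the lid's hinge line, which runs along the carrier's y 12 mm in front of the handle's mid-plane, 74 mm above the underside. Axes as the carrier's.
- carrier_lid_press (a point): Point on the outer (upper) face of the lid where to press: 58 mm from the hinge line towards the lid's free edge and 4 mm off the hinge's plane; moves with the lid. It lies on a small white pad. The lid is 140 mm wide (y), 72 mm long from hinge to free edge, 8 mm thick.
- carrier_lid (a joint): Lid angle, rad: 0 fully shut (lid level, its top 78 mm above the underside), growing as the free edge rises; starts about 0.45 to 0.85 and stays where it is left (light hinge friction). From about 0.15 down to 0.07 its edge meets the orange sprung catch at the front; this takes up to about 6 N at the pad at first and then less (a press that stops at 5 N may stop short; 12 to 15 N does no harm). Past it the lid snaps to 0 by itself and stays shut.
- bottle_saline_mid (a point): Bystander: white bottle, 45 mm across, 126 mm tall; the point is its centre. Leave it alone.
- bottle_iodine_mid (a point): Bystander: brown bottle with white cap, 49 mm across, 122 mm tall; the point is its centre. Leave it alone.
- gel_blue_mid (a point): Bystander: small blue bottle with white cap, 43 mm across, 60 mm tall; the point is its centre. Leave it alone.
- timer_mid (a point): Bystander: white kitchen-type timer, 66x66x48 mm; the point is its centre. Leave it alone.
- tape_roll_mid (a point): Bystander: roll of beige tape lying flat, 104 mm across, 25 mm high; the point is its centre. Leave it alone.

How it is judged:
On the way, in this order (a step that is already met when the one before it is completed fails the run):
1. the lid is snapped shut with the carrier still standing on the worktop (value of joint carrier_lid below 0.03 rad and height (world z) of carrier_grip below 0.135 m), for 0.2 s.
2. the shut carrier hangs level and steady in the gripper, 9 to 24 cm above the worktop (value of joint carrier_lid below 0.03 rad and height (world z) of carrier_grip between 0.213 and 0.363 m and angle between carrier's own z axis and vertical below 0.12 rad and linear speed of carrier below 0.03 m/s and angular speed of carrier below 0.15 rad/s and contact force between carrier and the fingers above 1 N), for 0.5 s.
At the end, for the whole second after the job is handed in: The fingers hold the carrier with its underside 9 to 24 cm above the worktop, tilted less than 0.12 rad, moving slower than 3 cm/s and 0.15 rad/s, and its lid is shut (below 0.03 rad) (all of step 2); the arm keeps its last pose, push and grip.
It fails at once if the carrier is tipped by more than 0.3 rad (angle between carrier's own z axis and vertical above 0.3 rad).
It fails at once if a bystander is moved by more than 3 cm (distance of any of bottle_saline_mid, bottle_iodine_mid, gel_blue_mid, timer_mid, tape_roll_mid from where it was at the start of the episode above 0.03 m).
It also fails if it takes over 43 s, if anything falls off the work surface, if the arm or the gripper's body presses on something with over 40 N, if the wrist force passes 120 N, or if a joint passes its speed limit or range.

ROBOT

A 7-joint arm with a two-finger parallel gripper is mounted at the origin on a cart in front of the work surface, level with it; the furniture and walls round the work are solid. World frame = base frame: x ahead of the robot, y to its left, z up, the work surface at z = 0. Lengths are in m, angles in rad, forces in N, time in s.
With the tool pointing down it reaches from about 0.425 to 0.95 m from the base axis. Payload 4.7 kg.
Tool frame: the origin (TCP) lies midway between the tips of the shut fingers; the grasp point (between the pads) lies r.grasp_offset behind it (r.grasp_offset is the distance from the TCP to the grasp point, in m); z points along the fingers, y is the direction in which the jaws open and shut (so a half turn about z gives the same grasp; the last joint's range is limited). The gripper opens to 85 mm and grips with 20 to 120 N. Pads are 22 mm wide; open, the fingers measure 114 mm over their backs; the gripper's body (76 mm by 85 mm) begins 54 mm behind the grasp point. The pads swing forward as they close: fully open they stand 13 mm farther back than shut.
Start: joints at [-1.223, 0.469, -0.049, 1.532, 0.024, 1.141, -0.082], TCP at [0.248, 0.628, 0.209] pointing down, gripper open.
Joint ranges: [-2.59, 2.59], [-0.33, 1.99], [-1.39, 1.29], [0.1, 2.45], [-1.04, 4.18], [0.21, 1.99], [-2.66, 2.66]. Speed limits (rad/s): [2.57, 2.57, 3.14, 3.14, 3.14, 3.14, 3.14].

INTERFACE

Orientations are given as a unit quaternion [x, y, z, w].
In Python, from bench import r, imaging, order gives the robot as it stands.
- The arm moves only by the tool arm_command, never from a script. Its argument "series" is a list that holds one entry, the list of rows, each a list of 7 numbers: the shift along the tool's x, y, z normalised to -1 to 1, where 1 is 1 m, then the turn, a rotation vector about the tool's x, y, z normalised to -1 to 1, where 1 is 360 degrees, then the finger opening in mm, from 0 to 85.4. A call has 1 to 10 rows; each row shifts and turns the pose as measured when the row begins, along the tool's axes as they then stand; what a row does not reach is not made up. A row lasts 1/10 s, in which the tool goes at most 50 mm and 8.59 degrees, less where a joint would pass 70% of its speed; a pose out of reach is approached as far as the arm can. A call with a number of a shift or a turn outside -1 to 1 is refused whole. A call with a gripper value outside its range is refused whole. The fingers move at their own pace and stop on an object; "squeeze" is the grip in N (left out, the last holds). Time passes only in rows, so rows that do not move let the fingers close. It gives the time, the measured TCP pose, the force and the opening at its end, in the units of the state.
- r.state(): the state, without advancing time (a new reading comes with each control period).
- imaging.camera(name): name is "scene" or "top" or "wrist"; returns a dict with "color" (400x640x3 uint8, red, green, blue), "K" (3x3 intrinsics, pixels), "k1" (the pictures are not rectified: a ray, as slopes to the right and down, at radius r is drawn at 1 + k1 r^2 times it, then the intrinsics apply), "xyz" and "orientation" of the camera in the world. Camera axes: x right, y down, z forward; pixel columns grow to the right and rows downward; lengths in m; the calibration is good to about 2 mm. A picture is of the moment at which its call begins. There is no depth.
- order.sign_off(): hands the job in, once; it reports no verdict.
Trained networks look in a picture, given as the dict that the camera call returned (one of the last four; its "shot" number tells which), for a name from the list of things; names that differ only in an ending like _2 or _b are one class to them, and where a whole thing is asked for, a point or a joint stands for the part that bears it (a point fixed in the world has none). Each returns a list of dicts, best first, with "conf" (0 to 1); they miss things now and then, are a little off and sometimes report something else, mostly with a low value. They report only what shows in the picture. A call takes as long as a camera call.
- imaging.outline_of(picture, label): "mask" (400x640 bool, what is visible of it) and "bbox" ([left, top, width, height] in pixels, round what is visible of it).
The state is a dict: "t": time; "joint_positions": joint angles; "dq": joint speeds; "effort": joint torques, N m; "tcp_pos": TCP position; "tcp_rot": TCP orientation; "contact_force": force on the tool from outside, world axes, zero at the start; "moment": the same for the moment, N m; "grip_width": opening from 0.0 (shut) to 1.0 (fully open).
Only numpy, scipy, OpenCV 4.12 (cv2) and the standard library are available. Lean on these libraries where they do the work, as an engineer would, in place of code of your own. Each camera call takes 0.05 s, during which the arm holds its last target. There are 200 camera calls.

## Working session

There is one attempt and no reset: what is moved stays moved. The work goes in short steps, Python scripts to look and compute and a tool call to move; the robot and the scene stay as the last step left them, time stands still between calls to the robot, and variables do not carry over. Pictures are saved under pics/ and viewed, about 8 in all and at most 12, crops included, and the job is handed in when it is done.

Besides the shell and the picture viewer there is one more tool, called after "Emit:" as a command line: name --argument value ..., lists and objects as JSON in quotes. arm_command: Moves the arm, as the interface text tells. Its arguments: {"type":"object","properties":{"series":{"type":"array"},"squeeze":{"type":"number"}},"required":["series"]}

```bash
mkdir -p pics; cat > h.py <<'E'
import numpy as np, cv2
from scipy.spatial.transform import Rotation as R
from bench import r, imaging, order
def ray(p,uv):
    K=np.array(p["K"]); d=(np.array([uv],float)-[K[0,2],K[1,2]])/[K[0,0],K[1,1]]
    d=d[0]; s=d.copy()
    for _ in range(20): s=d/(1+p["k1"]*(s@s))
    return np.array(p["xyz"]),R.from_quat(p["orientation"]).apply([s[0],s[1],1])
def at_z(p,uv,z):
    o,d=ray(p,uv); return o+d*(z-o[2])/d[2]
def proj(p,X):
    c=R.from_quat(p["orientation"]).inv().apply(np.atleast_2d(X)-np.array(p["xyz"]))
    s=c[:,:2]/c[:,2:]; s=s*(1+p["k1"]*(s**2).sum(1,keepdims=True)); K=np.array(p["K"])
    return s*[K[0,0],K[1,1]]+[K[0,2],K[1,2]]
def save(p,n): cv2.imwrite("pics/"+n,p["color"][:,:,::-1])
E
python3 - <<'E'
from h import *
print(r.state(), r.grasp_offset)
for n in ("top","scene"):
    p=imaging.camera(n); save(p,n+"0.png"); print(n,p["xyz"],p["orientation"],p["k1"],p["K"])
    for l in ("carrier","carrier_grip","carrier_lid","bottle_saline_mid","bottle_iodine_mid","gel_blue_mid","timer_mid","tape_roll_mid"):
        o=imaging.outline_of(p,l)
        for q in o[:1]:
            m=q["mask"]; v,u=np.nonzero(m); print(l,round(q["conf"],2),q["bbox"],u.mean().round(1),v.mean().round(1), at_z(p,(u.mean(),v.mean()),0.06).round(3))
E
```

```text
{'t': 0.0, 'joint_positions': array([-1.22292818,  0.46943233, -0.04860061,  1.53371759,  0.02409043,
        1.14100084, -0.08230467]), 'dq': array([ 2.77167560e-04, -9.92039085e-04,  5.43603267e-04,  8.69307597e-04,
        1.45475426e-03,  6.75826591e-05,  6.31034599e-04]), 'effort': array([-2.20792494e-04, -5.10288441e+01, -4.70969779e-02, -2.37713903e+01,
        1.06613294e-02,  7.36040762e-03,  7.58065056e-06]), 'tcp_pos': array([0.24809418, 0.6270624 , 0.2076576 ]), 'tcp_rot': array([ 1.87257692e-01,  9.82310330e-01, -9.74333684e-04, -1.53930595e-04]), 'contact_force': array([ 0.00313654, -0.08169754, -0.40689924]), 'moment': array([-0.09517143,  0.00329174, -0.02955619]), 'grip_width': 1.0016781080623771} 0.0187
top [0.29277504 0.01375604 1.46727114] [-0.69950176  0.70975498 -0.05994841  0.05789083] -0.023334879321457808 [[442.63764064   0.         322.33806483]
 [  0.         442.63764064 196.78555152]
 [  0.           0.           1.        ]]
carrier 0.86 [242.7, 175.4, 61.4, 64.5] 273.7 206.6 [0.5   0.165 0.06 ]
carrier_grip 0.61 [244.7, 175.0, 60.6, 66.0] 273.8 206.5 [0
[... 661 characters left out ...]
    407.93014732 199.88173171]
 [  0.           0.           1.        ]]
carrier 0.89 [251.0, 160.1, 58.3, 58.6] 279.7 190.8 [0.484 0.152 0.06 ]
carrier_grip 0.89 [248.0, 165.0, 62.5, 54.5] 279.7 190.8 [0.484 0.152 0.06 ]
carrier_lid 0.77 [250.1, 181.7, 50.1, 16.7] 274.5 187.8 [0.481 0.173 0.06 ]
bottle_saline_mid 0.59 [323.0, 136.6, 11.4, 38.6] 327.4 155.8 [0.705 0.171 0.06 ]
bottle_iodine_mid 0.66 [362.1, 164.5, 15.8, 37.2] 370.0 182.3 [ 0.713 -0.012  0.06 ]
gel_blue_mid 0.58 [400.2, 203.8, 15.3, 22.6] 407.4 216.6 [ 0.685 -0.181  0.06 ]
timer_mid 0.72 [248.1, 140.6, 24.6, 18.5] 260.3 149.4 [0.563 0.352 0.06 ]
tape_roll_mid 0.82 [364.8, 328.5, 43.9, 46.1] 386.6 352.3 [ 0.334 -0.401  0.06 ]
```

```bash
python3 - <<'E'
import cv2,numpy as np
a=cv2.imread("pics/top0.png")[160:260,220:330]; b=cv2.imread("pics/scene0.png")[140:240,225:335]
f=lambda x:cv2.resize(x,(396,360)) if 0 else cv2.resize(x,None,fx=3.6,fy=3.6,interpolation=cv2.INTER_CUBIC)
cv2.imwrite("pics/c0.png",np.hstack([f(a),f(b)]))
E
```

```text
(no output)
```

View pics/c0.png

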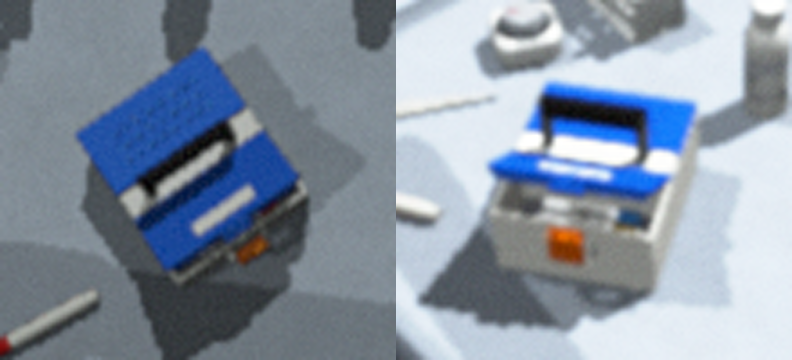

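The crops show the carrier yawed about +0.55 rad, lid ajar with a white pad (top crop 224,210), orange catch in front, and the handle unobstructed. I'll fit pose and lid angle to picked corners.

```bash
cat >> h.py <<'E'
from scipy.optimize import least_squares
def lid(s,y,n,a): # s from hinge, n off plane
    return [-0.012-s*np.cos(a)+n*np.sin(a)*1, y, 0.074+s*np.sin(a)+n*np.cos(a)]
def world(q,P): return R.from_euler("z",q[2]).apply(P)+[q[0],q[1],0]
E
cat > fit.py <<'E'
from h import *
T=imaging.camera("top"); S=imaging.camera("scene")
def model(a):
    L=.07
    return [(T,(80,135),[.08,.07,.078]),(T,(205,48),[.08,-.07,.078]),(T,(150,190),[-.0,.044,.134]),(T,(232,132),[0,-.044,.134]),
    (T,(166,270),lid(.072,.07,4e-3,a)),(T,(300,185),lid(.072,-.07,4e-3,a)),(T,(224,210),lid(.058,0,4e-3,a)),
    (S,(301,103),[.08,-.07,.078]),(S,(149,83),[.08,.07,.078]),(S,(96,170),lid(.072,.07,.0,a)),(S,(269,195),lid(.072,-.07,.0,a)),
    (S,(259,290),[-.08,-.07,0]),(S,(147,97),[0,.047,.134]),(S,(252,108),[0,-.047,.134]),(S,(179,170),lid(.058,0,4e-3,a))]
def res(q):
    out=[]
    for p,c,X in model(q[3]):
        off=(220,160) if p is T else (225,140)
        out.append(proj(p,world(q,[X])[0])[0]-(np.array(c)/3.6+off))
    return np.array(out)
s=least_squares(lambda q:res(q).ravel(),[.5,.16,.55,.6],loss="soft_l1")
print(s.x.round(4)); print(res(s.x).round(1).tolist())
q=s.x; print("press",world(q,[lid(.058,0,.004,q[3])]).round(4),"shut",world(q,[lid(.058,0,.004,0)]).round(4))
st=r.state();print(R.from_quat(st["tcp_rot"]).as_matrix().round(3))
E
python3 fit.py
```

```text
[0.4992 0.1621 0.6095 0.609 ]
[[-0.7, 1.0], [0.7, 0.1], [-1.6, -1.1], [-0.7, -1.6], [0.3, 0.5], [0.6, -2.5], [1.1, 1.1], [0.6, -0.1], [0.4, -0.5], [-1.3, -0.8], [-2.5, -0.7], [1.1, 1.7], [-1.2, -0.3], [0.3, 1.0], [0.3, 0.6]]
press [[0.4522 0.1293 0.1105]] shut [[0.4418 0.122  0.078 ]]
[[-0.93   0.368 -0.   ]
 [ 0.368  0.93   0.   ]
 [ 0.     0.    -1.   ]]
```

```bash
cat >> h.py <<'E'
def plan(xyz,yang,n):
    """rows to bring the TCP to xyz, tool straight down, tool y at world angle yang, in n rows"""
    st=r.state(); R0=R.from_quat(st["tcp_rot"]); c,s=np.cos(yang),np.sin(yang)
    R1=R.from_matrix(np.array([[-s,c,0],[c,s,0],[0,0,-1]]).T.T)
    w=(R0.inv()*R1).as_rotvec(); d=(np.array(xyz)-st["tcp_pos"])/n
    print("err",(d*n).round(4),"rot deg",np.degrees(w).round(2),"F",st["contact_force"].round(1),"t",st["t"],"w",round(st["grip_width"],3))
    for i in range(n):
        Ri=R0*R.from_rotvec(w*i/n); print([float(v) for v in np.r_[Ri.inv().apply(d).round(4),(w/n/2/np.pi).round(4)]])
E
python3 -c "
from h import *
plan([.455,.131,.175],.61,12)"
```

```text
err [ 0.2067 -0.4967 -0.0337] rot deg [ 0.   -0.   33.46] F [-0.3 -1.3 -0.1] t 1.0 w 0.995
[-0.0312, -0.0321, 0.0028, 0.0, -0.0, 0.0077]
[-0.0328, -0.0306, 0.0028, 0.0, -0.0, 0.0077]
[-0.0342, -0.029, 0.0028, 0.0, -0.0, 0.0077]
[-0.0356, -0.0273, 0.0028, 0.0, -0.0, 0.0077]
[-0.0369, -0.0255, 0.0028, 0.0, -0.0, 0.0077]
[-0.0381, -0.0237, 0.0028, 0.0, -0.0, 0.0077]
[-0.0392, -0.0218, 0.0028, 0.0, -0.0, 0.0077]
[-0.0402, -0.0199, 0.0028, 0.0, -0.0, 0.0077]
[-0.0411, -0.0179, 0.0028, 0.0, -0.0, 0.0077]
[-0.0419, -0.0159, 0.0028, 0.0, -0.0, 0.0077]
[-0.0427, -0.0138, 0.0028, 0.0, -0.0, 0.0077]
[-0.0433, -0.0117, 0.0028, 0.0, -0.0, 0.0077]
```

Emit:
arm_command --series '[[[-0.031,-0.032,0.003,0,0,0.008,0],[-0.033,-0.031,0.003,0,0,0.008,0],[-0.034,-0.029,0.003,0,0,0.008,0],[-0.036,-0.027,0.003,0,0,0.008,0],[-0.037,-0.025,0.003,0,0,0.008,0],[-0.038,-0.024,0.003,0,0,0.008,0],[-0.039,-0.022,0.003,0,0,0.008,0],[-0.04,-0.02,0.003,0,0,0.008,0],[-0.041,-0.018,0.003,0,0,0.008,0],[-0.042,-0.016,0.003,0,0,0.008,0]]]'

```text
t: 2.0
tcp_pos: [0.4173, 0.2049, 0.1765]
tcp_rot: [0.428, 0.904, 0.005, -0.001]
contact_force: [0.9, 0.7, 0.9]
grip_width: -0.001
```

```bash
python3 -c "
from h import *
plan([.455,.131,.175],.61,4)"
```

```text
err [ 0.0377 -0.0739 -0.0015] rot deg [ 0.42 -0.39  4.31] F [0.9 0.7 0.9] t 2.0 w -0.001
[-0.0203, -0.0044, 0.0002, 0.0003, -0.0003, 0.003]
[-0.0204, -0.004, 0.0003, 0.0003, -0.0003, 0.003]
[-0.0204, -0.0036, 0.0003, 0.0003, -0.0003, 0.003]
[-0.0205, -0.0032, 0.0003, 0.0003, -0.0003, 0.003]
```

Emit:
arm_command --series '[[[-0.021,-0.004,0,0.0003,-0.0003,0.003,0],[-0.021,-0.004,0,0.0003,-0.0003,0.003,0],[-0.021,-0.004,0,0.0003,-0.0003,0.003,0],[-0.021,-0.003,0,0.0003,-0.0003,0.003,0],[0,0,0,0,0,0,0]]]'

```text
t: 2.5
tcp_pos: [0.4597, 0.1179, 0.1774]
tcp_rot: [0.47, 0.883, 0.0, 0.002]
contact_force: [0.3, 0.7, -0.2]
grip_width: 0.001
```

```bash
python3 - <<'E'
from h import *
plan([.455,.131,.175],.61,1)
q=[.4992,.1621,.6095,.609]
im=[]
for n in ("scene","wrist"):
    p=imaging.camera(n); c=np.ascontiguousarray(p["color"][:,:,::-1])
    P=[[0,.037,.134],[0,-.037,.134],[.08,.07,.078],[.08,-.07,.078],[0,0,.134],lid(.058,0,.004,.609)]
    for u in proj(p,world(q,P)): 
        if abs(u).max()<2000: cv2.circle(c,tuple(int(x) for x in u),1 if n=="scene" else 4,(0,255,0),1)
    if n=="scene": c=cv2.resize(c[130:255,200:360],(512,400),interpolation=cv2.INTER_CUBIC)
    else: c=cv2.resize(c,(480,300)); c=cv2.copyMakeBorder(c,0,100,0,0,0)
    im.append(c)
c=np.hstack(im); cv2.imwrite("pics/c1.png",cv2.resize(c,(800,int(400*800/c.shape[1]))))
E
```

```text
err [-0.0047  0.0131 -0.0024] rot deg [ 0.1   0.18 -1.03] F [ 0.3  0.7 -0.2] t 2.5 w 0.001
[0.0135, 0.0034, 0.0024, 0.0003, 0.0005, -0.0029]
```

View pics/c1.png

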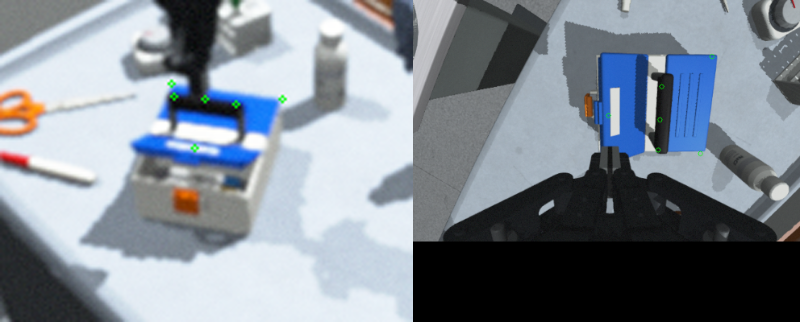

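The wrist view (right) shows the carrier clearly: handle bar near (662,113), pad near (613,112), within about 5 mm of the fit. I'll refine the fit from an enlarged wrist crop.

```bash
python3 - <<'E'
from h import *
p=imaging.camera("wrist"); save(p,"w1.png")
import pickle; pickle.dump({k:p[k] for k in("K","k1","xyz","orientation")},open("w1.pkl","wb"))
c=cv2.imread("pics/w1.png")[75:275,270:530]; cv2.imwrite("pics/c2.png",cv2.resize(c,None,fx=3,fy=3,interpolation=cv2.INTER_CUBIC))
E
```

```text
(no output)
```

View pics/c2.png

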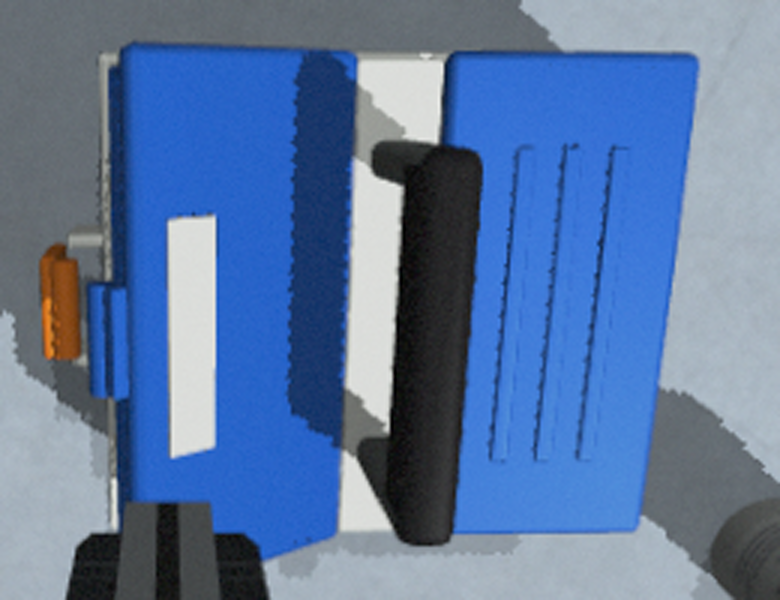

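```bash
cat > fit2.py <<'E'
from h import *; import pickle
p=pickle.load(open("w1.pkl","rb"))
M=lambda a:[((697,53),[.08,.07,.078]),((638,531),[.08,-.07,.078]),((482,153),[.007,.047,.134]),((448,541),[.007,-.047,.134]),
 ((122,45),lid(.072,.07,4e-3,a)),((192,336),lid(.058,0,4e-3,a))]
def res(q): return np.array([proj(p,world(q,[X])[0])[0]-(np.array(c)/3+(270,75)) for c,X in M(q[3])])
s=least_squares(lambda q:res(q).ravel(),[.5,.162,.61,.6],loss="soft_l1");q=s.x
print(q.round(4)); print(res(q).round(1).tolist())
print("press",world(q,[lid(.058,0,.004,q[3])]).round(4),"shut",world(q,[lid(.058,0,.004,0)]).round(4))
plan(np.r_[world(q,[lid(.058,0,.004,q[3])])[0][:2],.135],q[2],3)
E
python3 fit2.py
```

```text
[0.5019 0.1682 0.6115 0.5879]
[[-1.2, -1.2], [-1.2, 0.7], [0.9, -1.5], [2.4, 3.6], [0.6, -0.4], [-4.1, 1.5]]
press [[0.4544 0.1348 0.1095]] shut [[0.4446 0.128  0.078 ]]
err [-0.0037  0.0134 -0.0421] rot deg [ 0.07  0.07 -0.75] F [ 0.5  0.3 -0.6] t 2.65 w -0.0
[0.0044, 0.0015, 0.014, 0.0001, 0.0001, -0.0007]
[0.0044, 0.0015, 0.014, 0.0001, 0.0001, -0.0007]
[0.0044, 0.0015, 0.014, 0.0001, 0.0001, -0.0007]
```

Emit:
arm_command --series '[[[0.005,0.001,0.014,0,0,-0.001,0],[0.004,0.001,0.014,0,0,-0.001,0],[0.004,0.001,0.014,0,0,0,0],[0,0,0.012,0,0,0,0],[0,0,0.012,0,0,0,0],[0,-0.003,0.01,0,0,0,0]]]'

```text
t: 3.25
tcp_pos: [0.4492, 0.1422, 0.1]
tcp_rot: [0.454, 0.891, 0.004, 0.001]
contact_force: [-0.4, 0.4, -0.1]
grip_width: -0.002
```

```bash
python3 fit2.py | tail -4
```

```text
err [ 0.0051 -0.0074  0.035 ] rot deg [ 0.44 -0.09  0.9 ] F [-0.4  0.4 -0.1] t 3.25 w -0.002
[-0.003, 0.0, -0.0117, 0.0004, -0.0001, 0.0008]
[-0.003, 0.0, -0.0117, 0.0004, -0.0001, 0.0008]
[-0.003, 0.0, -0.0117, 0.0004, -0.0001, 0.0008]
```

Emit:
arm_command --series '[[[-0.004,-0.003,0.006,0,0,0,0],[-0.002,-0.003,0.006,0,0,0,0],[0,-0.002,0.006,0,0,0,0],[0,-0.001,0.005,0,0,0,0]]]'

```text
t: 3.65
tcp_pos: [0.4445, 0.1317, 0.0749]
tcp_rot: [0.454, 0.891, 0.004, 0.001]
contact_force: [0.1, 0.2, -0.0]
grip_width: 0.001
```

```bash
python3 - <<'E'
from h import *
st=r.state(); print(st["tcp_pos"],st["contact_force"])
p=imaging.camera("scene"); a=p["color"][130:230,210:340,::-1]
p=imaging.camera("wrist"); save(p,"w3.png"); b=p["color"][60:260,250:510,::-1]
cv2.imwrite("pics/c3.png",np.hstack([cv2.resize(x,(400,308),interpolation=cv2.INTER_CUBIC) for x in (a,b)]))
E
```

```text
[0.44454976 0.13174961 0.0748764 ] [ 0.13007339  0.2429721  -0.00166248]
```

View pics/c3.png

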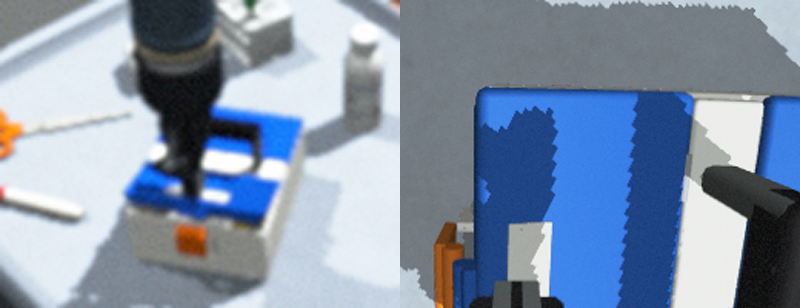

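The scene crop shows the lid nearly down with the fingers on the pad, but there's still a gap at the catch. I'll push on.

Emit:
arm_command --series '[[[0,0,0.005,0,0,0,0],[0,0,0.006,0,0,0,0],[0,0,0.006,0,0,0,0]]]'

```text
t: 4.05
tcp_pos: [0.4452, 0.132, 0.0578]
tcp_rot: [0.454, 0.891, 0.004, 0.001]
contact_force: [0.4, 0.3, 0.5]
grip_width: 0.003
```

```bash
python3 - <<'E'
from h import *
st=r.state(); print(st["tcp_pos"],st["contact_force"])
im=[]
for n,s in (("scene",(130,230,210,340)),("top",(160,260,210,340)),("wrist",(100,400,130,520))):
    p=imaging.camera(n); c=np.ascontiguousarray(p["color"][:,:,::-1]); u=proj(p,st["tcp_pos"])[0]; print(n,u)
    cv2.circle(c,(int(u[0]),int(u[1])),2,(0,255,0),1)
    c=c[s[0]:s[1],s[2]:s[3]]; im.append(cv2.resize(c,(390,300),interpolation=cv2.INTER_CUBIC))
im.append(np.zeros_like(im[0]))
cv2.imwrite("pics/c4.png",np.vstack([np.hstack(im[:2]),np.hstack(im[2:])]))
E
```

```text
[0.44523963 0.13199251 0.05776601] [0.35286257 0.31708373 0.45911666]
scene [274.01987148 201.07354914]
top [283.91253838 223.51304219]
wrist [324.06763324 242.48885834]
```

View pics/c4.png

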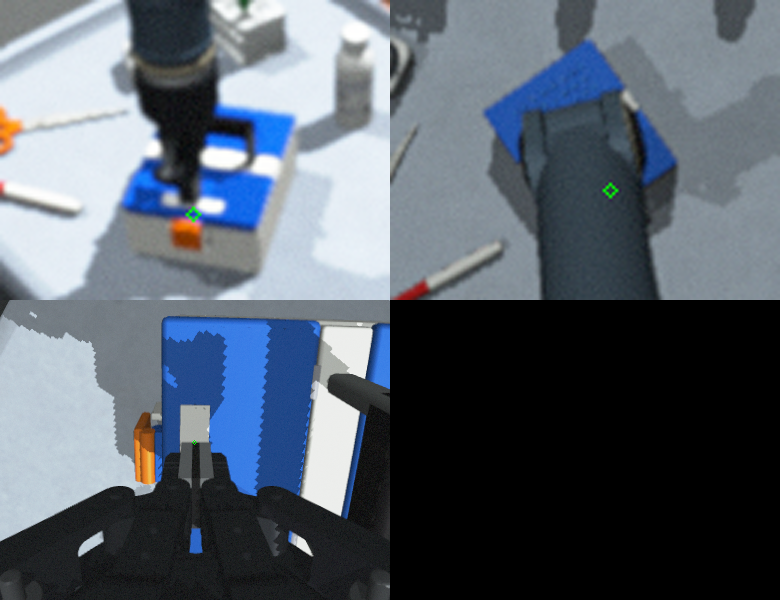

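The tip is on the pad, and the lid looks at or near shut. The reported TCP projects about 6 px below the visible tip in the scene view, so the reported z may be low. I'll push gently and watch the force.

Emit:
arm_command --series '[[[0,0,0.003,0,0,0,0],[0,0,0.003,0,0,0,0]]]'

```text
t: 4.4
tcp_pos: [0.4458, 0.1323, 0.0544]
tcp_rot: [0.454, 0.891, 0.004, 0.0]
contact_force: [-14.1, -4.9, 52.8]
grip_width: 0.002
```

```bash
python3 - <<'E'
from h import *
st=r.state(); print(st["tcp_pos"],st["contact_force"])
p=imaging.camera("scene")
for z in (.055,.065,.075,.085): print(z,proj(p,np.r_[st["tcp_pos"][:2],z]))
p=imaging.camera("wrist")
print(p["xyz"],p["orientation"])
E
```

```text
[0.44577893 0.13231672 0.05438653] [-14.0886315   -4.89710821  52.77287066]
0.055 [[274.16558346 201.56497235]]
0.065 [[273.89977268 199.24857742]]
0.075 [[273.63096377 196.90452199]]
0.085 [[273.35910922 194.53233656]]
[0.40475436 0.18888459 0.22041495] [0.94236079 0.30493196 0.04580183 0.12990318]
```

Emit:
arm_command --series '[[[0,0,-0.01,0,0,0,0],[0,0,-0.03,0,0,0,0],[0,0,-0.03,0,0,0,85],[0,0,-0.03,0,0,0,85],[0,0,-0.02,0,0,0,85],[0,0,0,0,0,0,85],[0,0,0,0,0,0,85]]]'

```text
t: 5.2
tcp_pos: [0.4463, 0.132, 0.1809]
tcp_rot: [0.454, 0.891, 0.007, 0.002]
contact_force: [-0.4, -0.3, -0.6]
grip_width: 0.845
```

```bash
python3 - <<'E'
from h import *
import pickle
st=r.state(); print(st["tcp_pos"],st["contact_force"],st["tcp_rot"])
p=imaging.camera("wrist"); save(p,"w5.png")
pickle.dump({k:p[k] for k in("K","k1","xyz","orientation")},open("w5.pkl","wb"))
s=imaging.camera("scene"); save(s,"s5.png")
pickle.dump({k:s[k] for k in("K","k1","xyz","orientation")},open("s5.pkl","wb"))
a=cv2.resize(p["color"][60:360,200:580,::-1],None,fx=2,fy=2,interpolation=cv2.INTER_CUBIC)
b=cv2.resize(s["color"][150:230,235:325,::-1],None,fx=3,fy=3,interpolation=cv2.INTER_CUBIC)
a[-240:,:270]=b
cv2.imwrite("pics/c5.png",a)
E
```

```text
[0.44627259 0.1320439  0.18086984] [-0.38095669 -0.30570029 -0.59879895] [0.45408943 0.89092957 0.00668763 0.00160416]
```

View pics/c5.png

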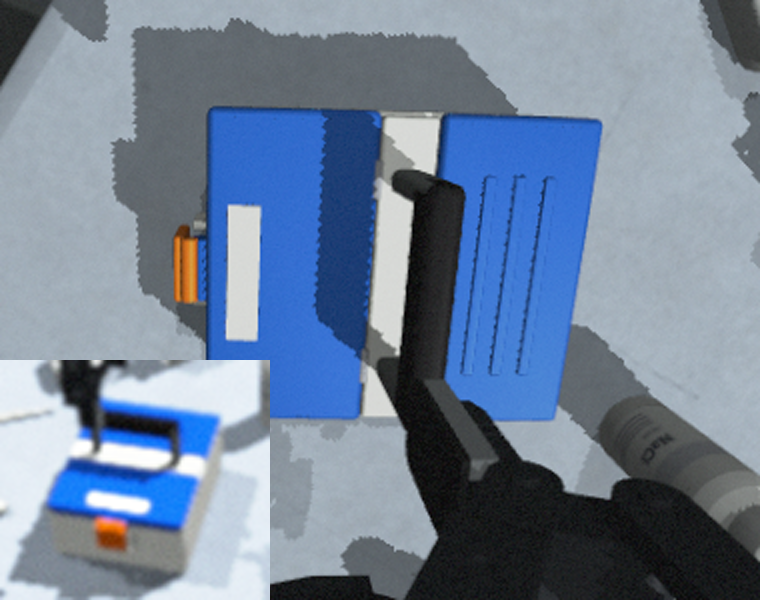

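The lid now lies level, with its tab behind the catch (wrist crop around 205,270). Next is a joint refit with the lid at 0, and a free vertical bias on the wrist camera.

```bash
cat > fit3.py <<'E'
from h import *; import pickle
W=pickle.load(open("w5.pkl","rb")); S=pickle.load(open("s5.pkl","rb"))
w=[((209,108),[-.084,.07,.078]),((602,121),[.08,.07,.078]),((556,420),[.08,-.07,.078]),((464,186),[.007,.047,.134]),((243,273),[-.07,0,.078])]
s=[((50,147),[-.084,.07,.078]),((184,165),[-.084,-.07,.078]),((221,57),[.08,-.07,.078]),((177,65),[0,-.047,.134]),((118,142),[-.07,0,.078]),((183,212),[-.08,-.07,0])]
def res(q,uw=1,us=1):
    o=[]; 
    for c,X in w:
        o.append(uw*(proj(W,world(q,[X])[0]-np.r_[q[4:6],q[3]])[0]-(np.array(c)/2+(200,60))))
    for c,X in s: o.append(us*(proj(S,world(q,[X])[0])[0]-(np.array(c)/3+(235,150))))
    return np.array(o)
for name,uw,us,mask in (("wrist only, no bias",1,0,[1,1,1,0,0,0]),("scene only",0,1,[1,1,1,0,0,0]),("wrist dz",1,0,[1,1,1,1,0,0]),("both dz",1,1,[1,1,1,1,0,0]),("both dxyz",1,1,[1]*6)):
    m=np.array(mask,bool); q0=np.array([.5,.165,.61,0,0,0])
    def f(z): q=q0.copy(); q[m]=z; return res(q,uw,us)
    k=least_squares(lambda z:f(z).ravel(),q0[m],loss="soft_l1"); print(name,k.x.round(4),"cost",round(k.cost,2)); print(f(k.x).round(1).tolist())
E
python3 fit3.py
```

```text
wrist only, no bias [0.5033 0.1691 0.6106] cost 6.37
[[-0.6, -0.1], [0.6, -1.8], [-0.4, 1.0], [4.2, -0.1], [-1.4, 1.1], [-0.0, -0.0], [-0.0, -0.0], [0.0, -0.0], [0.0, -0.0], [-0.0, -0.0], [0.0, -0.0]]
scene only [0.4988 0.1646 0.6142] cost 4.01
[[-0.0, 0.0], [-0.0, -0.0], [-0.0, 0.0], [-0.0, 0.0], [-0.0, 0.0], [-1.7, -0.7], [-0.2, 0.2], [-0.1, -0.9], [0.6, -1.0], [-0.2, 1.0], [1.5, 1.2]]
wrist dz [0.5041 0.1691 0.6093 0.0028] cost 4.61
[[0.4, 0.2], [-0.5, -1.2], [-1.2, 0.1], [3.7, -0.0], [-0.6, 0.6], [-0.0, -0.0], [0.0, -0.0], [0.0, -0.0], [0.0, -0.0], [0.0, -0.0], [0.0, -0.0]]
both dz [0.5036 0.1689 0.6071 0.0025] cost 12.33
[[-0.0, -0.1], [-0.7, -1.1], [-1.8, 0.4], [3.3, 0.0], [-1.2, 0.5], [-1.4, -2.5], [-0.1, -1.3], [0.2, -2.1], [0.9, -2.4], [0.0, -0.6], [1.6, -0.3]]
both dxyz [ 0.499   0.1645  0.6097  0.0028 -0.0051 -0.0046] cost 8.65
[[0.4, 0.2], [-0.5, -1.3], [-1.2, 0.0], [3.7, -0.0], [-0.6, 0.7], [-1.7, -0.9], [-0.3, 0.3], [0.0, -0.8], [0.6, -1.0], [-0.2, 1.0], [1.4, 1.2]]
```

```bash
python3 -c "
from h import *
plan([.502,.167,.175],.61,3)"
```

```text
err [ 0.056   0.0352 -0.0052] rot deg [ 0.67 -0.2   1.03] F [ 1.   0.1 -0.3] t 5.3 w 0.989
[-0.0015, 0.022, 0.002, 0.0006, -0.0002, 0.0009]
[-0.0014, 0.022, 0.0019, 0.0006, -0.0002, 0.0009]
[-0.0012, 0.022, 0.0018, 0.0006, -0.0002, 0.0009]
```

Emit:
arm_command --series '[[[-0.001,0.022,0,0.001,0,0.001,85],[-0.001,0.022,0,0.001,0,0.001,85],[-0.001,0.018,0,0,0,0.001,85],[0,0,0,0,0,0,85]]]'

```text
t: 5.7
tcp_pos: [0.4965, 0.1652, 0.175]
tcp_rot: [0.463, 0.886, -0.004, -0.005]
contact_force: [-0.7, 0.7, 0.1]
grip_width: 0.992
```

```bash
python3 -c "
from h import *
plan([.502,.167,.108],.61,5)"
```

```text
err [ 0.0055  0.0018 -0.067 ] rot deg [-0.64 -0.3  -0.13] F [-0.7  0.7  0.1] t 5.7 w 0.992
[-0.0004, 0.0013, 0.0134, -0.0004, -0.0002, -0.0001]
[-0.0004, 0.0012, 0.0134, -0.0004, -0.0002, -0.0001]
[-0.0004, 0.0012, 0.0134, -0.0004, -0.0002, -0.0001]
[-0.0004, 0.0012, 0.0134, -0.0004, -0.0002, -0.0001]
[-0.0003, 0.0011, 0.0134, -0.0004, -0.0002, -0.0001]
```

Emit:
arm_command --series '[[[0,0.001,0.014,-0.0005,0,0,85],[0,0.001,0.014,-0.0005,0,0,85],[0,0.001,0.014,-0.0005,0,0,85],[0,0.001,0.012,0,0,0,85],[0,0.001,0.006,0,0,0,85],[0,0,0,0,0,0,85]]]'

```text
t: 6.3
tcp_pos: [0.4945, 0.1648, 0.1072]
tcp_rot: [0.463, 0.886, -0.005, -0.006]
contact_force: [0.6, -0.1, 0.4]
grip_width: 0.997
```

```bash
python3 - <<'E'
from h import *
plan([.502,.167,.104],.61,2)
st=r.state()
p=imaging.camera("scene"); a=cv2.resize(p["color"][140:220,230:334,::-1],(400,308),interpolation=cv2.INTER_CUBIC)
u=proj(p,st["tcp_pos"])[0]; u=(u-[230,140])*400/104; print(u); 
p=imaging.camera("wrist"); b=cv2.resize(p["color"][60:368,200:600,::-1],(400,308))
cv2.imwrite("pics/c6.png",np.hstack([a,b]))
E
```

```text
err [ 0.0075  0.0022 -0.0032] rot deg [-0.81 -0.39 -0.17] F [ 0.6 -0.1  0.4] t 6.3 w 0.997
[-0.0013, 0.0037, 0.0015, -0.0011, -0.0005, -0.0002]
[-0.0013, 0.0037, 0.0016, -0.0011, -0.0005, -0.0002]
[187.11111922 137.65593163]
```

View pics/c6.png

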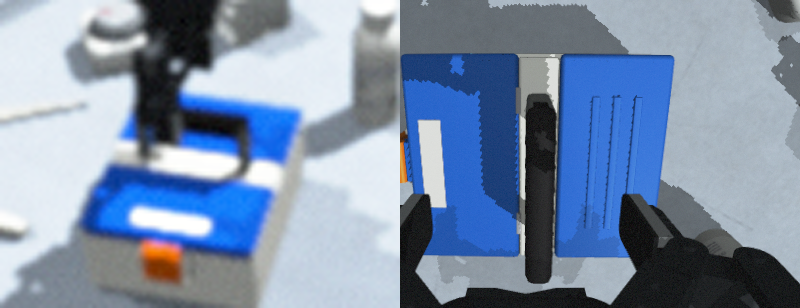

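```bash
python3 - <<'E'
from h import *
st=r.state(); Rt=R.from_quat(st["tcp_rot"]); T=st["tcp_pos"]
for n,o,s in (("scene",(230,140),400/104),("wrist",(200,60),1)):
    p=imaging.camera(n)
    for b in (0,.013,.034):
        for y in (-.0427,.0427):
            X=[T+Rt.apply([x,y,-b]) for x in (-.011,.011)]
            print(n,"back",b,"y",y,((proj(p,X)-o)*s+[0 if n=="scene" else 400,0]).round(0).tolist())
E
```

```text
scene back 0 y -0.0427 [[186.0, 175.0], [158.0, 171.0]]
scene back 0 y 0.0427 [[216.0, 103.0], [189.0, 99.0]]
scene back 0.013 y -0.0427 [[185.0, 162.0], [157.0, 158.0]]
scene back 0.013 y 0.0427 [[215.0, 90.0], [188.0, 87.0]]
scene back 0.034 y -0.0427 [[183.0, 142.0], [155.0, 138.0]]
scene back 0.034 y 0.0427 [[214.0, 70.0], [186.0, 66.0]]
wrist back 0 y -0.0427 [[448.0, 199.0], [445.0, 163.0]]
wrist back 0 y 0.0427 [[598.0, 199.0], [600.0, 162.0]]
wrist back 0.013 y -0.0427 [[442.0, 210.0], [439.0, 171.0]]
wrist back 0.013 y 0.0427 [[603.0, 210.0], [606.0, 171.0]]
wrist back 0.034 y -0.0427 [[431.0, 231.0], [427.0, 188.0]]
wrist back 0.034 y 0.0427 [[613.0, 231.0], [617.0, 188.0]]
```

Tips in the wrist view match "34 mm behind the reported TCP" when open. That puts the real shut tips about 21 mm behind it, which agrees with the lid contact height. So the target is a reported z of about 0.083.

Emit:
arm_command --series '[[[-0.001,0.003,0.006,-0.001,-0.0005,0,85],[-0.001,0.003,0.006,-0.001,-0.0005,0,85],[0,0.002,0.006,0,0,0,85],[0,0.001,0.004,0,0,0,85],[0,0,0,0,0,0,85]]]'

```text
t: 7.0
tcp_pos: [0.5062, 0.1698, 0.0864]
tcp_rot: [0.463, 0.886, 0.003, 0.002]
contact_force: [0.5, -0.3, -0.4]
grip_width: 0.999
```

```bash
python3 - <<'E'
from h import *
plan([.502,.167,.083],.61,2)
p=imaging.camera("scene"); a=cv2.resize(p["color"][140:220,230:334,::-1],(400,308),interpolation=cv2.INTER_CUBIC)
p=imaging.camera("wrist"); b=cv2.resize(p["color"][60:368,200:600,::-1],(400,308))
cv2.imwrite("pics/c7.png",np.hstack([a,b]))
E
```

```text
err [-0.0042 -0.0028 -0.0034] rot deg [ 0.37  0.06 -0.15] F [ 0.5 -0.3 -0.4] t 7.0 w 0.999
[0.0, -0.0025, 0.0017, 0.0005, 0.0001, -0.0002]
[0.0, -0.0025, 0.0017, 0.0005, 0.0001, -0.0002]
```

View pics/c7.png

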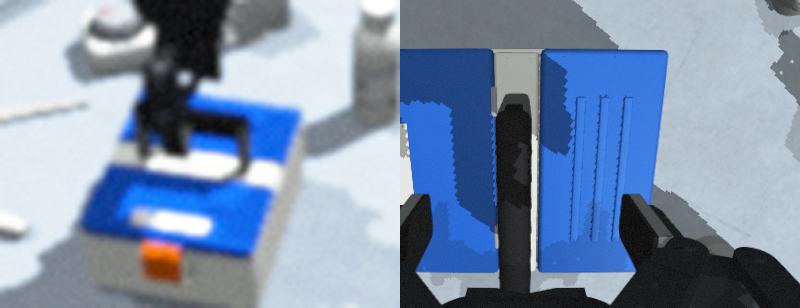

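The fingers straddle the bar (bar x≈515, midpoint 526 in the wrist crop), so I need about 5 mm towards −y. Then close.

Emit:
arm_command --series '[[[0,-0.003,0.002,0.0005,0,0,85],[0,-0.002,0.002,0.0005,0,0,40],[0,0,0,0,0,0,0],[0,0,0,0,0,0,0],[0,0,0,0,0,0,0],[0,0,0,0,0,0,0],[0,0,0,0,0,0,0],[0,0,0,0,0,0,0]]]' --squeeze 80

```text
t: 7.9
tcp_pos: [0.5023, 0.1667, 0.0833]
tcp_rot: [0.463, 0.886, 0.0, 0.001]
contact_force: [-0.6, -0.0, -0.1]
grip_width: 0.149
```

```bash
python3 - <<'E'
from h import *
plan([.502,.167,.083],.61,1)
p=imaging.camera("scene"); a=cv2.resize(p["color"][140:220,230:334,::-1],(400,308),interpolation=cv2.INTER_CUBIC)
p=imaging.camera("wrist"); b=cv2.resize(p["color"][60:368,200:600,::-1],(400,308))
cv2.imwrite("pics/c8.png",np.hstack([a,b]))
E
```

```text
err [-0.0003  0.0003 -0.0003] rot deg [ 0.1   0.08 -0.17] F [-0.6 -0.  -0.1] t 7.9 w 0.149
[0.0004, -0.0001, 0.0003, 0.0003, 0.0002, -0.0005]
```

View pics/c8.png

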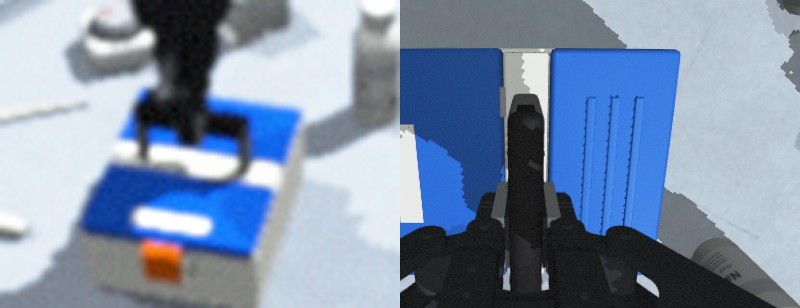

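The fingers hold the bar (opening about 13 mm) near its middle. Lift smoothly.

Emit:
arm_command --series '[[[0,0,-0.003,0,0,0,0],[0,0,-0.006,0,0,0,0],[0,0,-0.009,0,0,0,0],[0,0,-0.01,0,0,0,0],[0,0,-0.01,0,0,0,0],[0,0,-0.01,0,0,0,0]]]'

```text
t: 8.6
tcp_pos: [0.4984, 0.1653, 0.1315]
tcp_rot: [0.463, 0.886, -0.003, -0.002]
contact_force: [1.0, -0.3, -5.5]
grip_width: 0.147
```

```bash
python3 -c "
from h import *
plan([.502,.167,.233],.61,10)" | head -3
```

```text
err [0.0036 0.0017 0.1015] rot deg [-0.45 -0.02 -0.17] F [ 1.  -0.3 -5.5] t 8.6 w 0.147
[-0.0001, 0.0003, -0.0102, -0.0001, -0.0, -0.0]
[-0.0001, 0.0003, -0.0102, -0.0001, -0.0, -0.0]
```

Load of 5.5 N is about 0.5 kg, so the carrier is hanging from the gripper.

Emit:
arm_command --series '[[[0,0.0005,-0.01,-0.0002,0,0,0],[0,0.0005,-0.012,-0.0002,0,0,0],[0,0.0005,-0.012,-0.0002,0,0,0],[0,0.0005,-0.012,-0.0002,0,0,0],[0,0.0005,-0.012,-0.0002,0,0,0],[0,0.0005,-0.012,0,0,0,0],[0,0,-0.01,0,0,0,0],[0,0,-0.008,0,0,0,0],[0,0,-0.005,0,0,0,0],[0,0,-0.002,0,0,0,0]]]'

```text
t: 9.6
tcp_pos: [0.5019, 0.1673, 0.2375]
tcp_rot: [0.464, 0.886, 0.001, 0.001]
contact_force: [-0.4, 0.3, -6.0]
grip_width: 0.146
```

Emit:
arm_command --series '[[[0,0,0,0,0,0,0],[0,0,0,0,0,0,0],[0,0,0,0,0,0,0],[0,0,0,0,0,0,0],[0,0,0,0,0,0,0],[0,0,0,0,0,0,0],[0,0,0,0,0,0,0],[0,0,0,0,0,0,0],[0,0,0,0,0,0,0],[0,0,0,0,0,0,0]]]'

```text
t: 10.6
tcp_pos: [0.5007, 0.1668, 0.2355]
tcp_rot: [0.464, 0.886, -0.0, -0.0]
contact_force: [0.3, 0.9, -6.4]
grip_width: 0.149
```

```bash
python3 - <<'E'
from h import *
plan([.502,.167,.233],.61,1); print(abs(r.state()["dq"]).max())
p=imaging.camera("scene"); a=cv2.resize(p["color"][100:220,220:376,::-1],(400,308),interpolation=cv2.INTER_CUBIC)
p=imaging.camera("wrist"); b=cv2.resize(p["color"][60:368,200:600,::-1],(400,308))
cv2.imwrite("pics/c9.png",np.hstack([a,b]))
E
```

```text
err [ 0.0013  0.0002 -0.0025] rot deg [-0.06 -0.03 -0.2 ] F [ 0.3  0.9 -6.4] t 10.6 w 0.149
[-0.0006, 0.0012, 0.0025, -0.0002, -0.0001, -0.0006]
0.0013355187021377684
```

View pics/c9.png

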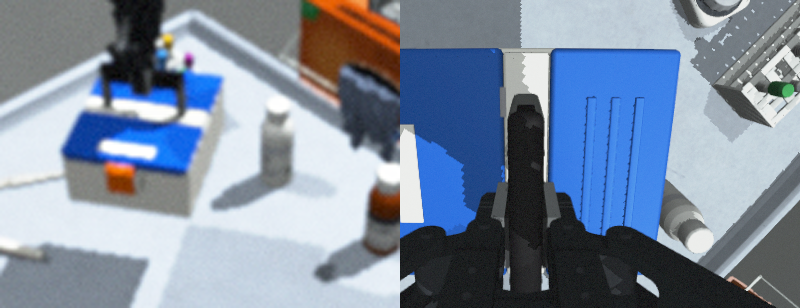

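The carrier hangs in the air in the same place relative to the wrist camera as before the lift, so it's level. The lid is shut and the bottles look untouched.

```bash
python3 -c "
from h import *
print(order.sign_off()); s=r.state(); print(s['tcp_pos'],s['contact_force'],s['t'])"
```

```text
the job is handed in; nothing more can be done
None
the job is handed in; nothing more can be done
```

I pressed the lid shut on the worktop, gripped the handle bar near its middle at 80 N and lifted the carrier about 15 cm straight up. I handed it in at about 10.7 s with the carrier still held; no verdict is reported.

**Last checks:**
- The lid looked level, with its tab behind the orange catch, and it stayed shut in the air.
- The carrier sat in the wrist picture exactly as it did before the lift, so it hangs level. The tool was within 0.1° of vertical.
- The arm was nearly still (joint speeds at most 0.0013 rad/s) and carrying about 6 N. The opening was about 13 mm, matching the 14 mm bar.
- Bystanders were never approached. The two bottles showing in the last pictures looked untouched; I did not measure any bystander again.

**What disagreed:**
- **Tool height:** the reported TCP lies about 21 mm beyond the real fingertips. Both the lid contact height and the wrist picture showed this, so I corrected the grasp height by that amount.
- **Press force:** because of that offset, the last push reached about 53 N at the fingertips, well above the 12 to 15 N stated to be harmless. It was taken by the fingertips, and I saw no damage or tipping.
- **Carrier position:** the wrist and scene cameras differed by about 6 mm. I corrected for this before closing the fingers.

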